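# Load two spacer rings into the magazine tube

### The arm

A 6-joint arm with a two-finger parallel gripper is mounted at the origin on a cart in front of the work surface, level with it; the furniture and walls round the work are solid. World frame = base frame: x ahead of the robot, y to its left, z up, the work surface at z = 0. Lengths are in m, angles in rad, forces in N, time in s.
With the tool pointing down it reaches from about 0.4 to 0.825 m from the base axis. Payload 7 kg.
Tool frame: the origin (TCP) lies between the finger pads; the fingertips stand env.tcp_to_tips ahead of it and the grasp point (between the pads) lies 6 mm ahead of it (env.tcp_to_tips is the distance from the TCP to the fingertips, in m); z points along the fingers, y is the line along which they close (so a half turn about z gives the same grasp; the last joint's range is limited). The gripper opens to 85 mm and grips with 20 to 120 N. Pads are 22 mm wide; open, the fingers measure 114 mm over their backs; the gripper's body (76 mm by 85 mm) begins 54 mm behind the grasp point. The pads swing forward as they close: fully open they stand 13 mm farther back than shut.
Start: joints at [-1.005, 0.359, 0.012, 0, -1.224, -0.288], TCP at [0.185, -0.649, 0.256] pointing down, gripper open.
Joint ranges: [-3.07, 3.07], [-1.43, 2.12], [-1.02, 1.25], [-3.03, 1.67], [-3.05, -0], [-3.03, 3.03]. Speed limits (rad/s): [2.39, 2.39, 3.01, 3.14, 3.14, 3.14].

### API

Orientations are given as a unit quaternion [w, x, y, z].
In Python, from workcell import env gives the robot as it stands. Calls block until the motion is done:
- env.move_ptp(position, orientation): joint-space move of the TCP to a pose.
- env.servo_line(position, ori=None, max_speed=0.15): straight line of the TCP; ori=None keeps the orientation; max_speed is the mean speed in m/s.
- env.goto_joints(angles): joint-space move.
- env.grip(opening, squeeze=None): finger opening in m; squeeze is the grip in N (None keeps the last); returns when the fingers have stopped.
- env.pause(seconds).
- env.inverse_kinematics(position, orientation): joint angles nearest the present ones, or None.
- env.observe(): the state.
- env.camera(name): name is "side" or "top" or "wrist"; returns a dict with "color" (400x640x3 uint8, red, green, blue), "fx", "fy", "cx", "cy" (pixels), "eye" and "attitude" of the camera in the world; the wrist camera has in their place "hand_eye" (4x4, takes a point from camera to tool coordinates, whose origin is the TCP and whose axes are the flange's). Camera axes: x right, y up, looking along -z (the intrinsics and any distortion apply to the point x, -y, -z); pixel columns grow to the right and rows downward; lengths in m; the calibration is good to about 2 mm. A picture is of the moment at which its call begins: read the wrist's pose just before it. There is no depth.
A pose or a line that the arm cannot do raises env.Unreachable and nothing moves.
- env.hand_in(): hands the job in; it is judged then, once.
The state is a dict: "time": time; "q": joint angles; "qvel": joint speeds; "joint_efforts": joint torques, N m; "tcp_pos": TCP position; "ee_rot": TCP orientation; "ft_force": force on the tool from outside, world axes, zero at the start; "moment": the same for the moment, N m; "width": finger opening in m; "grip_force": force on a finger pad.
Only numpy, scipy, OpenCV 4.12 (cv2) and the standard library are available. Lean on these libraries where they do the work, as an engineer would, in place of code of your own. Each camera call takes 0.05 s, during which the arm holds its last target. There are 200 camera calls.

### The job

Load the magazine: push the two flat rings along the loading deck so that they drop into the tube and lie flat in it as one column, the thick ring first at the bottom and the thin ring on top of it. Slide them, do not lift them off the deck, and leave the other things on the bench where they are.

Things in the scene. Friction and masses are not known exactly. Their poses are not given: they have to be found in the camera images.
- tube_mouth (a point): Centre of the tube's round mouth in the middle of the magazine's deck, level with the deck's top, 32 mm above the bench. Axes: x across the deck, y along it, z up. The clear tube stands below: bore 103 mm across at the mouth, floor 26 mm below the deck's top.
- magazine: Fixed loading magazine; origin on the bench under the tube's centre, turned up to 0.25 rad about the vertical. Flat aluminium deck on legs, top 32 mm up, 114 mm wide (its x), 380 mm long (its y). Lips 3 mm thick along both long edges stand 10 mm above the deck and leave a channel 108 mm wide; both short ends are open.
- thick_ring_mid (a point): Centre (half-way up, in the middle of the hole) of the thick dark metal ring: 100 mm outside, 60 mm hole, 16 mm thick, about 0.2 kg. It starts lying flat on the deck in the channel, on one side of the tube's mouth (110 to 135 mm from it along the deck, either side). Pushed over the mouth it tips in, leading edge first, its trailing edge rising 10 to 30 mm off the deck; pushed on by that raised edge, it drops flat.
- thin_ring_mid (a point): Centre (half-way up, in the middle of the hole) of the thin dark metal ring: 100 mm outside, 60 mm hole, 8 mm thick, about 0.1 kg. It starts lying flat on the deck on the other side of the mouth, 110 to 135 mm from it. It tips in the same way, its trailing edge rising about 10 mm.
- masking_roll: Bystander: roll of masking tape lying flat on the bench beyond the magazine, 104 mm across, 25 mm high; origin under its centre. Not to be moved.
- detail_brush: Bystander: blue-green brush with a bow handle on the bench beyond the magazine, 30 x 85 x 55 mm; origin under its centre. Not to be moved.
- parts_case: Bystander: flat clear parts case on the bench beyond the left half of the magazine, 98 x 130 x 33 mm; origin under its centre. Not to be moved.
Things that resemble listed ones, but are neither listed nor needed, are in the scene too. What is shaped like the part that bears thick_ring_mid but purple, turquoise or yellow is not meant.

How it is judged:
By the outcome, as a careful person would: the job done as asked, in the order asked, and still so for the second after the job is handed in, with the robot touching nothing.
It also fails if it takes over 72 s, if anything falls off the work surface, if the arm or the gripper's body presses on something with over 40 N, if the wrist force passes 120 N, or if a joint passes its speed limit or range.

## Working session

There is one attempt and no reset: what is moved stays moved. The work goes in short steps, each a Python script; the robot and the scene stay as the last script left them, time stands still between calls to the robot, and variables do not carry over. Pictures are saved under pics/ and viewed, at most 10 in all, crops included, and the job is handed in when it is done.

```bash
mkdir -p pics; ls; python3 - <<'E'
from workcell import env
import cv2,numpy as np
for n in("top","side"):
    c=env.camera(n); cv2.imwrite(f"pics/{n}0.png",c["color"][:,:,::-1])
    print({k:(np.round(v,4).tolist() if k!="color" else 0) for k,v in c.items()})
print(env.tcp_to_tips, env.observe())
E
```

```text
pics
{'color': 0, 'fx': 371.0636, 'fy': 371.0636, 'cx': 316.6031, 'cy': 204.413, 'eye': [0.4081, 0.1538, 1.0859], 'attitude': [0.7099, 0.0704, -0.0698, -0.6972]}
{'color': 0, 'fx': 371.7906, 'fy': 371.7906, 'cx': 319.6634, 'cy': 195.2224, 'eye': [0.5187, -0.5803, 0.5529], 'attitude': [0.8799, 0.4721, -0.0275, -0.0464]}
0.025 {'time': 0.1, 'q': array([-1.00490178e+00,  3.59325961e-01,  1.11265409e-02, -2.73785478e-04,
       -1.22409882e+00, -2.88104417e-01]), 'qvel': array([ 4.03371053e-04, -1.03639969e-04,  2.18813945e-03,  4.85473988e-04,
       -7.29929719e-05,  2.57159899e-03]), 'joint_efforts': array([-2.15394895e-03, -5.84765160e+01,  2.94111246e+01,  6.95441723e+00,
       -3.09510637e-03,  2.47694021e-05]), 'tcp_pos': array([ 0.18496369, -0.64874787,  0.25544627]), 'ee_rot': array([-1.93846909e-04, -1.38402703e-01,  9.90375742e-01,  7.36836286e-04]), 'ft_force': array([0.17876262, 0.08249787, 0.17936736]), 'moment': array([-0.00160723,  0.0654648 , -0.00609618]), 'grip_force': 0.0, 'width': 0.08558744855359776}
```

View pics/top0.png

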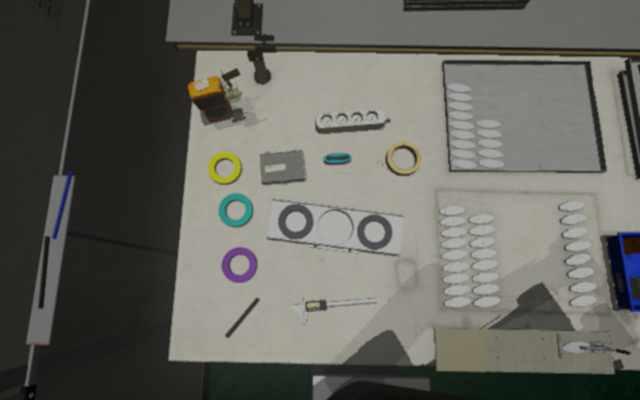

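View pics/side0.png

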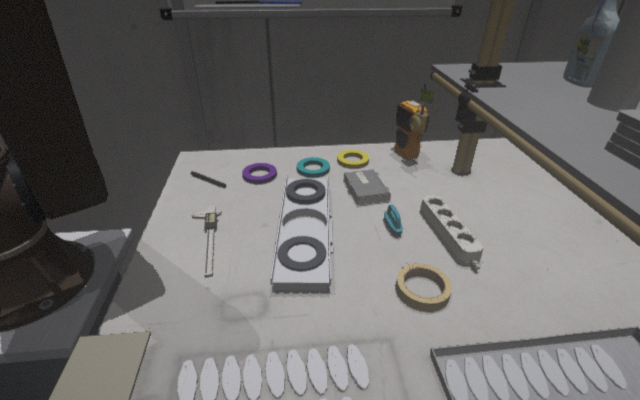

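The top view shows the deck with dark rings at (296,221) and (375,231) and the mouth at (335,226). The purple, turquoise and yellow rings at x≈235 are decoys. The side view shows the dark rings at (305,190) and (302,253). Next I'll measure both and work out which is the thick one.

```bash
cat > h.py <<'E'
import numpy as np,cv2
from scipy.spatial.transform import Rotation as R
from workcell import env
def rot(q): return R.from_quat(np.r_[q[1:],q[0]]).as_matrix()
def ray(c,u,v,eye=None,M=None):
    d=np.array([(u-c["cx"])/c["fx"],-(v-c["cy"])/c["fy"],-1.])
    return (np.array(c["eye"]),rot(c["attitude"])@d) if M is None else (eye,M@d)
def onz(c,u,v,z,**k):
    e,d=ray(c,u,v,**k); return e+d*(z-e[2])/d[2]
def rings(img,box,thr=90):
    x0,y0,x1,y1=box; g=cv2.cvtColor(img,cv2.COLOR_RGB2GRAY)[y0:y1,x0:x1]
    m=(g<thr).astype(np.uint8)
    cs,h=cv2.findContours(m,cv2.RETR_CCOMP,cv2.CHAIN_APPROX_NONE)
    return [(cv2.contourArea(a)>100 and (a.reshape(-1,2)+[x0,y0],h[0][i][3])) for i,a in enumerate(cs) if cv2.contourArea(a)>100]
E
python3 - <<'E'
from h import *
crops=[]
for n,box in(("top",(265,195,410,260)),("side",(270,170,340,290))):
    c=env.camera(n);img=c["color"]
    x0,y0,x1,y1=box
    for p,par in rings(img,box):
        for z in(.040,.048):
            w=np.array([onz(c,u+.0,v+.0,z)[:2] for u,v in p])
            (a,b),r=cv2.minEnclosingCircle((w*1000).astype(np.float32))
            e=cv2.fitEllipse((w*1000).astype(np.float32))
            print(n,"hole" if par>=0 else "outer",z,np.round(p.mean(0),1),"ell",np.round(e[0],1),np.round(e[1],1))
    s=4 if n=="top" else 5
    crops.append(cv2.resize(img[y0:y1,x0:x1],None,fx=s,fy=s,interpolation=cv2.INTER_CUBIC))
cv2.imwrite("pics/c_side.png",crops[1][:,:,::-1]);cv2.imwrite("pics/c_top.png",crops[0][:,:,::-1])
E
```

```text
top outer 0.04 [374.1 231.6] ell [543.2  -7.9] [91.7 92.5]
top outer 0.048 [374.1 231.6] ell [542.2  -6.6] [91.  91.8]
top hole 0.04 [374.  231.5] ell [543.4  -7.5] [65.  66.7]
top hole 0.048 [374.  231.5] ell [542.4  -6.3] [64.5 66.2]
top outer 0.04 [295.4 221.4] ell [569.  216.4] [92.3 94.5]
top outer 0.048 [295.4 221.4] ell [567.7 215.9] [91.6 93.8]
top hole 0.04 [295.5 221.5] ell [568.2 216. ] [65.4 65.7]
top hole 0.048 [295.5 221.5] ell [567.  215.5] [64.9 65.2]
side outer 0.04 [301.2 286.5] ell [ 539.4 -107.3] [ 13.  168.2]
side outer 0.048 [301.2 286.5] ell [ 539.1 -114.7] [ 12.8 165.6]
side outer 0.04 [301.7 253.7] ell [545.3 -17.3] [93.3 97.4]
side outer 0.048 [301.7 253.7] ell [544.9 -26.1] [91.9 95.9]
side hole 0.04 [301.9 253.2] ell [545.5 -17.5] [60.3 63.3]
side hole 0.048 [301.9 253.2] ell [545.1 -26.3] [59.4 62.3]
side outer 0.04 [304.1 214.7] ell [558.2  77.7] [92.5 96.7]
side outer 0.048 [304.1 214.7] ell [557.6  67.4] [91.1 95.2]
side outer 0.04 [305.2 191.6] ell [570.1 211.4] [ 98.  110.3]
side outer 0.048 [305.2 191.6] ell [569.3 199.1] [ 96.4 108.6]
side hole 0.04 [305.3 191.3] ell [570.2 210.7] [49.  57.1]
side hole 0.048 [305.3 191.3] ell [569.4 198.4] [48.2 56.2]
```

View pics/c_side.png

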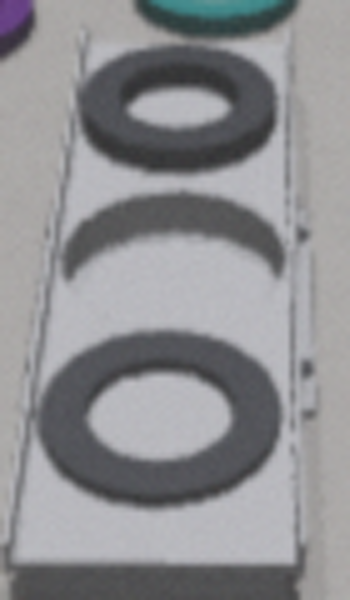

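View pics/c_top.png

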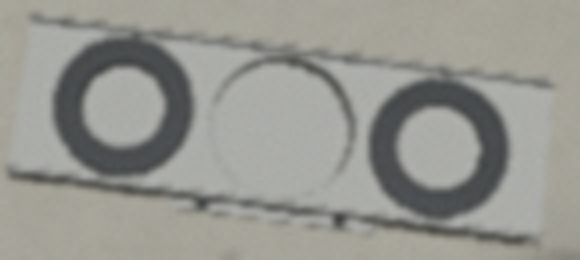

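In the side crop, the upper ring (side (305,190), top (296,221)) has a clearly taller wall, so it is the thick one, at about (0.567, 0.216). The lower ring (side (302,253), top (375,231)) is thin, at about (0.543, -0.008). Both are dark, as described; the coloured rings are the decoys. The mouth is at top (335.7,227). Next: move above the mouth for one close look.

```bash
cat >> h.py <<'E'
def down(yaw):  # tool z down, tool y along the deck's x (yaw) or opposite, whichever is nearer
    best=None
    for k in(0,np.pi):
        t=(yaw+k+np.pi/2)/2; yield np.array([0,np.cos(t),np.sin(t),0])
E
python3 - <<'E'
from h import *
c=env.camera("top"); m=onz(c,335.7,227.1,.032); print("mouth top",m)
yaw=-np.arctan2(.024,.2235)
q=env.observe()["q"]
o=min(down(yaw),key=lambda o:(lambda j:9 if j is None else abs(j-q).max())(env.inverse_kinematics([m[0],m[1],.3],o)))
print(o,env.inverse_kinematics([m[0],m[1],.3],o))
env.move_ptp([m[0],m[1],.30],o); env.grip(.04); env.pause(.3)
s=env.observe(); c=env.camera("wrist")
cv2.imwrite("pics/w0.png",c["color"][:,:,::-1])
np.savez("w0.npz",img=c["color"],K=[c["fx"],c["fy"],c["cx"],c["cy"]],H=c["hand_eye"],p=s["tcp_pos"],o=s["ee_rot"])
print([k for k in c],np.round(c["hand_eye"],3).tolist(),s["tcp_pos"],s["ee_rot"],s["width"],s["time"],s["ft_force"])
E
```

```text
mouth top [0.55502035 0.10078679 0.032     ]
[ 0.         -0.66829307  0.74389809  0.        ] [ 0.52656379  0.15057593 -0.16819666  0.         -1.25202374 -0.63353643]
['color', 'fx', 'fy', 'cx', 'cy', 'hand_eye'] [[-0.0, 0.965, 0.261, 0.065], [1.0, 0.0, 0.001, 0.0], [0.001, 0.261, -0.965, -0.117], [0.0, 0.0, 0.0, 1.0]] [0.55501188 0.10081374 0.30001106] [ 5.86772713e-07 -6.68323330e-01  7.43870907e-01 -1.07777230e-05] 0.03972774847473225 4.0 [0.63296655 0.69582451 0.96365494]
```

View pics/w0.png

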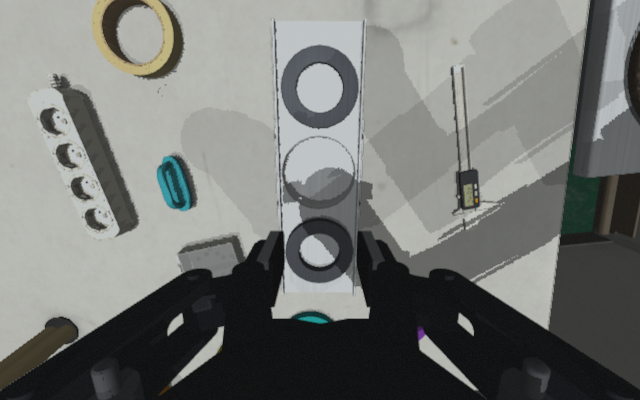

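The wrist view shows the thin ring at (320,86), the mouth at (319,172) and the thick ring at (319,249), with the deck edges upright in the image. I'll compute their positions from this view and compare them with the top view.

```bash
python3 - <<'E'
from h import *
d=np.load("w0.npz"); K=d["K"]; c=dict(zip(("fx","fy","cx","cy"),K))
Rt=rot(d["o"]); H=d["H"]; M=Rt@H[:3,:3]; eye=d["p"]+Rt@H[:3,3]
P=lambda u,v,z: onz(c,u,v,z,eye=eye,M=M)
g=cv2.cvtColor(d["img"],cv2.COLOR_RGB2GRAY)
for n,u,v,z in(("thin",319.5,86,.040),("mouth",319.3,172,.032),("thick",319,248.5,.048)): print(n,P(u,v,z).round(4))
for p in rings(d["img"],(279,40,361,132),105):
    w=np.array([P(*q,.040)[:2] for q in p[0]])*1000; print("thin",p[1],cv2.fitEllipse(w.astype(np.float32)))
for r in(30,60,110,132,200):
    row=cv2.GaussianBlur(g,(1,3),0)[r,262:380].astype(int); dd=np.diff(row); i=np.argsort(-abs(dd))[:8]; print(r,sorted((int(k+262),int(dd[k])) for k in i))
print("deckL",P(276.5,30,.042),P(276.5,200,.042),"far end",P(320,20,.032),"near end",P(320,291,.032))
col=g[100:260,319]; dd=np.diff(col.astype(int)); print([(int(k+100),int(dd[k])) for k in np.argsort(-abs(dd))[:12]])
E
```

```text
thin [ 0.5438 -0.0094  0.04  ]
mouth [0.5561 0.1017 0.032 ]
thick [0.5683 0.2103 0.048 ]
thin -1 ((544.366943359375, -7.1861066818237305), (96.49887084960938, 96.8864517211914), 164.08482360839844)
thin 4 ((544.4380493164062, -6.607658863067627), (60.113731384277344, 60.5972785949707), 112.11844635009766)
30 [(273, -68), (274, -26), (275, 59), (276, 55), (361, -34), (362, -36), (363, 63), (365, -39)]
60 [(274, -63), (276, 60), (277, 42), (289, -38), (348, 38), (349, 46), (360, -52), (362, 61)]
110 [(276, -91), (277, 59), (278, 59), (287, -65), (350, 31), (351, 53), (358, -37), (360, 58)]
132 [(274, 35), (276, -29), (277, -85), (278, 65), (279, 48), (357, -35), (358, -37), (359, 58)]
200 [(276, -17), (279, -94), (280, 57), (281, 44), (282, -56), (355, -19), (366, 32), (367, 21)]
deckL [ 0.58854138 -0.07736543  0.042     ] [0.61996229 0.13301708 0.042     ] far end [ 0.53497905 -0.08547062  0.032     ] near end [0.57554346 0.2908936  0.032     ]
[(112, -66), (128, 60), (127, 47), (111, -46), (239, 42), (240, 39), (135, -35), (216, -32), (168, -32), (169, -32), (136, 30), (232, 30)]
```

Wrist and top views agree within 2 mm: mouth ≈ (0.5561, 0.1015), yaw ≈ -0.107, deck length 379 mm (given: 380). I'll lower the part-open fingers behind the thick ring with a guarded touch on the deck, then push in stages.

```bash
cat >> h.py <<'E'
yaw=-.1075; ey=np.array([-np.sin(yaw),np.cos(yaw)]); ex=np.array([np.cos(yaw),np.sin(yaw)])
mouth=np.array([.5561,.1015]); O=np.array([0,-.66829307,.74389809,0])
def at(s,z,x=0): return np.r_[mouth+s*ey+x*ex,z]
def snap(name,f):
    c=env.camera(name); cv2.imwrite(f,c["color"][:,:,::-1]); return c
def st(tag,f0):
    s=env.observe(); d=s["tcp_pos"]; f=s["ft_force"]-f0
    print(tag,"t%.1f s%.4f x%.4f z%.4f"%(s["time"],(d[:2]-mouth)@ey,(d[:2]-mouth)@ex,d[2]),"F along%.1f across%.1f z%.1f"%(f[:2]@ey,f[:2]@ex,f[2])); return f
def touch(s,z0,z1,f0):
    z=z0
    while z>z1:
        z-=.001; env.servo_line(at(s,z),max_speed=.03)
        if env.observe()["ft_force"][2]-f0[2]>4: break
    return z
E
python3 - <<'E'
from h import *
env.move_ptp(at(.182,.12),O); env.pause(.3); f0=env.observe()["ft_force"]; st("above",f0)
env.servo_line(at(.182,.066),max_speed=.08)
z=touch(.182,.066,.048,f0); st("touch",f0); z+=.002
env.servo_line(at(.182,z),max_speed=.05); st("up",f0)
env.servo_line(at(.12,z),max_speed=.05); st("push",f0)
s=.12
while s>.076:
    s-=.008; env.servo_line(at(s,z),max_speed=.05); f=st("push",f0)
    if np.linalg.norm(f)>30: break
np.save("z.npy",[z]); snap("side","pics/s1.png")
im=cv2.imread("pics/s1.png")[130:330,200:420]; cv2.imwrite("pics/s1c.png",cv2.resize(im,None,fx=2.5,fy=2.5))
E
```

```text
above t5.4 s0.1816 x0.0005 z0.1212 F along0.0 across0.0 z0.0
touch t9.2 s0.1821 x0.0001 z0.0556 F along-1.4 across-4.7 z12.3
up t9.4 s0.1821 x0.0000 z0.0560 F along-0.2 across-0.1 z-1.1
push t10.8 s0.1202 x0.0000 z0.0560 F along0.5 across0.0 z-0.3
push t11.1 s0.1116 x-0.0001 z0.0560 F along0.6 across-0.9 z0.3
push t11.4 s0.1035 x-0.0000 z0.0560 F along-1.5 across-0.5 z-0.1
push t11.8 s0.0955 x-0.0000 z0.0560 F along0.6 across-1.1 z-0.2
push t12.1 s0.0875 x-0.0001 z0.0560 F along1.1 across0.0 z-0.3
push t12.4 s0.0795 x-0.0001 z0.0560 F along0.1 across-1.1 z-0.7
push t12.7 s0.0716 x-0.0001 z0.0560 F along0.0 across0.5 z-0.8
```

View pics/s1c.png

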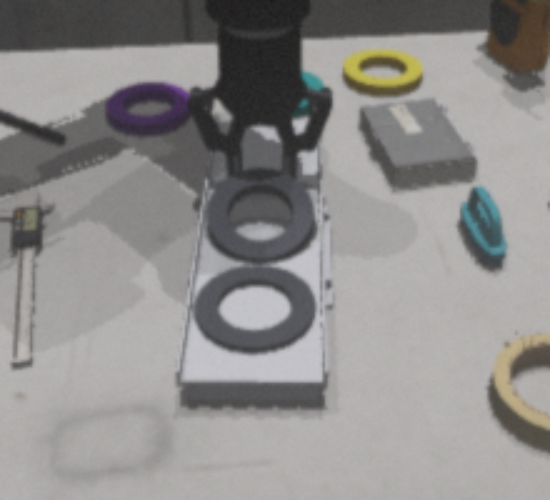

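The crop shows the thick ring at (262,215), pushed over the mouth and just starting to tip, with the fingers behind it. The thin ring at (255,308) hasn't moved. I'll push on.

```bash
python3 - <<'E'
from h import *
z=float(np.load("z.npy")[0]); f0=np.array([.6,.7,.96]); s=.072
while s>.0551:
    s-=.002; env.servo_line(at(s,z),max_speed=.04); f=st("push",f0)
    if np.linalg.norm(f)>30: break
env.pause(.4); st("end",f0)
snap("side","pics/s2.png")
im=cv2.imread("pics/s2.png")[150:310,240:370]; cv2.imwrite("pics/s2c.png",cv2.resize(im,None,fx=3.5,fy=3.5,interpolation=cv2.INTER_CUBIC))
E
```

```text
push t13.0 s0.0699 x-0.0001 z0.0559 F along-1.0 across-0.8 z-0.5
push t13.2 s0.0679 x-0.0000 z0.0560 F along-0.8 across-0.1 z-0.4
push t13.5 s0.0659 x0.0000 z0.0560 F along-0.8 across-1.2 z-0.9
push t13.7 s0.0639 x0.0000 z0.0560 F along-0.6 across-0.9 z-0.5
push t14.0 s0.0619 x0.0000 z0.0560 F along0.1 across-0.1 z-1.3
push t14.2 s0.0599 x-0.0000 z0.0560 F along-0.2 across-0.4 z-1.5
push t14.5 s0.0578 x-0.0001 z0.0560 F along-0.9 across-2.0 z-0.2
push t14.7 s0.0558 x-0.0000 z0.0560 F along-0.3 across-0.2 z-1.4
push t15.0 s0.0539 x-0.0000 z0.0560 F along-0.2 across0.0 z-0.1
end t15.4 s0.0540 x0.0000 z0.0560 F along-1.3 across0.8 z-0.2
```

View pics/s2c.png

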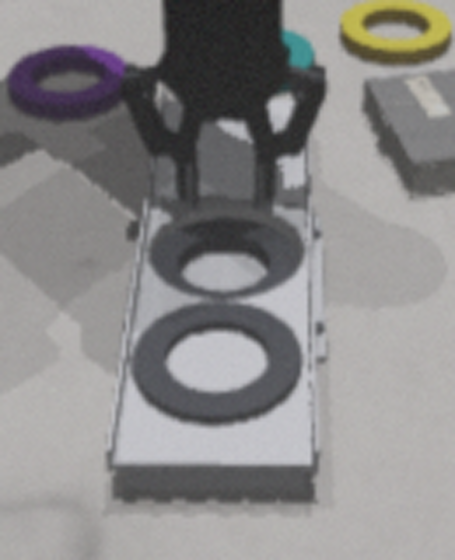

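The thick ring at (227,250) is tipped, leading edge in the mouth and trailing edge against the fingers, with almost no force. I'll keep pushing in small steps and watch the force.

```bash
python3 - <<'E'
from h import *
z=float(np.load("z.npy")[0]); f0=np.array([.6,.7,.96]); s=.054
while s>.041:
    s-=.0015; env.servo_line(at(s,z),max_speed=.04); f=st("push",f0)
    if np.linalg.norm(f)>30: break
env.pause(.3); st("end",f0)
c=snap("side","pics/s3.png")
im=cv2.imread("pics/s3.png")[190:270,260:350]; cv2.imwrite("pics/s3c.png",cv2.resize(im,None,fx=5,fy=5,interpolation=cv2.INTER_CUBIC))
E
```

```text
push t15.7 s0.0524 x-0.0000 z0.0560 F along-0.5 across-0.9 z-1.6
push t15.9 s0.0509 x-0.0000 z0.0560 F along-1.1 across-1.6 z-0.4
push t16.2 s0.0494 x-0.0000 z0.0560 F along-0.8 across-0.9 z-1.2
push t16.4 s0.0479 x-0.0000 z0.0560 F along-1.7 across-1.5 z-0.1
push t16.7 s0.0464 x-0.0000 z0.0560 F along-0.0 across0.4 z-2.0
push t16.9 s0.0449 x0.0000 z0.0560 F along-1.4 across-0.4 z-1.0
push t17.2 s0.0434 x-0.0000 z0.0560 F along-0.4 across-0.6 z-1.3
push t17.4 s0.0419 x-0.0000 z0.0560 F along-1.0 across-0.9 z-1.5
push t17.7 s0.0404 x-0.0000 z0.0560 F along-0.4 across0.1 z-1.8
end t18.0 s0.0405 x-0.0000 z0.0560 F along-0.2 across-0.4 z-0.8
```

View pics/s3c.png

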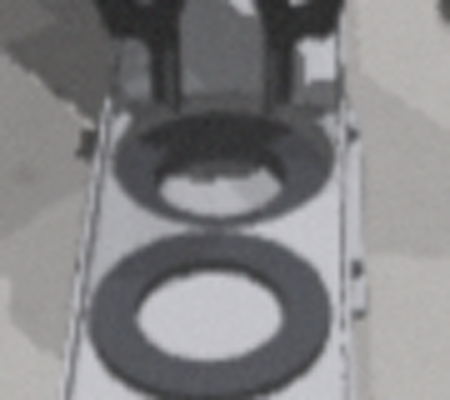

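The ring at (222,165) now fills the mouth's width and there is no force on the fingers. I'll back off and check whether it lies flat, with one combined picture from the wrist and side cameras.

```bash
cat > chk.py <<'E'
from h import *
def look(fn,s=.08,z=.25):
    env.move_ptp(at(s,z),O); env.pause(.3)
    o=env.observe(); c=env.camera("wrist"); d=env.camera("side"); Rt=rot(o["ee_rot"]); H=np.array(c["hand_eye"])
    M=Rt@H[:3,:3]; eye=o["tcp_pos"]+Rt@H[:3,3]
    def px(p,c,eye,M):
        v=M.T@(p-eye); return np.array([c["cx"]+c["fx"]*v[0]/-v[2],c["cy"]-c["fy"]*v[1]/-v[2]])
    u,v=px(at(0,.032),c,eye,M).round().astype(int); us,vs=px(at(0,.032),d,np.array(d["eye"]),rot(d["attitude"])).round().astype(int)
    cr=lambda im,u,v,w,h:im[max(v-h,0):v+h,max(u-w,0):u+w]
    a=cv2.resize(cr(c["color"],u,v,85,85),(400,400),interpolation=cv2.INTER_CUBIC); b=cv2.resize(cr(d["color"],us,vs,35,35),(400,400),interpolation=cv2.INTER_CUBIC)
    cv2.imwrite(fn,np.hstack([a,b])[:,:,::-1]); print("wrist px",u,v,"side px",us,vs,"t",o["time"])
    np.savez(fn+".npz",w=c["color"],sd=d["color"])
    for thr in(60,80,100):
      for p,par in rings(c["color"],(max(u-60,0),max(v-60,0),u+60,min(v+60,400)),thr):
        w=np.array([onz(c,*q,.022,eye=eye,M=M)[:2] for q in p]); w=np.c_[(w-mouth)@ex,(w-mouth)@ey]*1000
        if len(w)>60: print(thr,"hole" if par>=0 else "outer",np.round(cv2.fitEllipse(w.astype(np.float32)),1) if 0 else [np.round(k,1) for k in cv2.fitEllipse(w.astype(np.float32))])
E
python3 - <<'E'
from chk import *
z=float(np.load("z.npy")[0])
env.servo_line(at(.09,z),max_speed=.1); env.servo_line(at(.09,.15),max_speed=.15)
look("pics/k1.png")
E
```

```text
wrist px 319 110 side px 303 220 t 20.225
80 outer [array([-0.5,  1.7]), array([61.3, 62.3]), np.float64(131.4)]
80 hole [array([-0.3,  2.5]), array([59. , 59.2]), np.float64(46.6)]
80 outer [array([1.6, 0.4]), array([97.9, 99.9]), np.float64(78.8)]
100 outer [array([1.2, 0.3]), array([100. , 103.7]), np.float64(79.6)]
100 hole [array([-0.2,  2.5]), array([58.5, 58.8]), np.float64(130.6)]
```

View pics/k1.png

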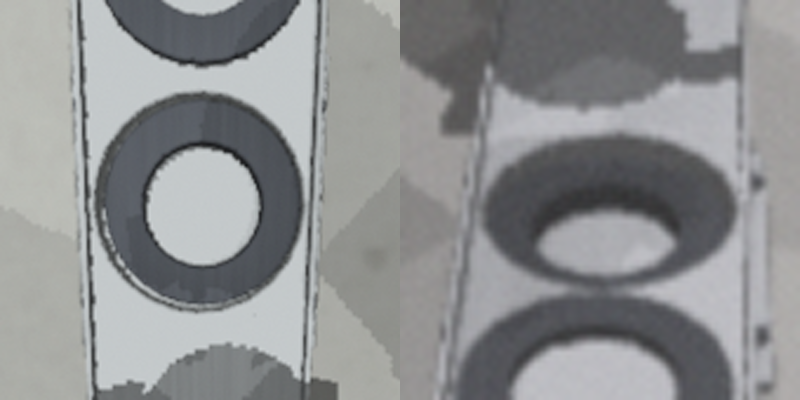

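The thick ring lies flat in the tube. In the left crop it sits inside the bore at (203,203), and its hole measures 59×59 mm at the expected top height of 22 mm. The thin ring hasn't moved. Now I'll push the thin ring the same way from the other end.

```bash
python3 - <<'E'
from h import *
z=float(np.load("z.npy")[0])+.0005
env.move_ptp(at(-.184,.13),O); env.pause(.3); f0=env.observe()["ft_force"]; st("above",f0)
env.servo_line(at(-.184,z+.004),max_speed=.08); st("low",f0); env.servo_line(at(-.184,z),max_speed=.03); f=st("down",f0)
if abs(f[2])>15: z+=.001; env.servo_line(at(-.184,z))
np.save("z2.npy",[z])
env.servo_line(at(-.08,z),max_speed=.05); st("push",f0)
s=-.08
while s<-.0461:
    s+=.002; env.servo_line(at(s,z),max_speed=.04); f=st("push",f0)
    if np.linalg.norm(f)>25: break
E
```

```text
above t21.7 s-0.1832 x0.0003 z0.1303 F along0.0 across0.0 z0.0
low t22.8 s-0.1839 x0.0004 z0.0609 F along0.0 across1.2 z1.0
down t23.0 s-0.1840 x-0.0000 z0.0566 F along-0.5 across0.6 z-0.1
push t25.3 s-0.0801 x0.0000 z0.0565 F along-0.4 across0.1 z0.2
push t25.5 s-0.0779 x-0.0000 z0.0565 F along0.5 across-0.1 z0.7
push t25.8 s-0.0758 x0.0000 z0.0565 F along0.1 across-0.2 z1.1
push t26.0 s-0.0739 x0.0000 z0.0565 F along-0.0 across-1.4 z0.2
push t26.3 s-0.0719 x0.0000 z0.0565 F along0.1 across-0.8 z0.4
push t26.5 s-0.0699 x0.0000 z0.0565 F along1.0 across-0.7 z1.3
push t26.8 s-0.0678 x0.0001 z0.0565 F along0.5 across-0.5 z0.5
push t27.0 s-0.0659 x0.0000 z0.0565 F along0.1 across-0.4 z0.5
push t27.3 s-0.0639 x-0.0000 z0.0565 F along-0.1 across-0.5 z0.3
push t27.5 s-0.0618 x0.0000 z0.0565 F along0.7 across-1.1 z0.2
push t27.8 s-0.0599 x0.0000 z0.0565 F along0.4 across-0.2 z1.7
push t28.0 s-0.0579 x0.0001 z0.0565 F along0.1 across-0.1 z0.7
push t28.3 s-0.0559 x0.0000 z0.0565 F along0.2 across0.2 z1.4
push t28.5 s-0.0538 x0.0000 z0.0565 F along0.1 across-0.2 z0.4
push t28.8 s-0.0519 x0.0000 z0.0565 F along0.3 across-0.2 z0.5
push t29.0 s-0.0499 x0.0000 z0.0565 F along1.0 across-0.8 z0.3
push t29.3 s-0.0479 x0.0000 z0.0565 F along-0.5 across-0.2 z0.2
push t29.5 s-0.0459 x0.0000 z0.0565 F along0.9 across0.1 z0.9
```

Back off, lift and look with the last picture; it has the wrist and side crops plus ring sizes.

```bash
python3 - <<'E'
from chk import *
z=float(np.load("z2.npy")[0])
env.servo_line(at(-.09,z),max_speed=.1); env.servo_line(at(-.09,.15),max_speed=.15)
look("pics/k2.png")
E
```

```text
wrist px 320 111 side px 303 220 t 32.0
80 outer [array([28.6, 33.2]), array([13.7, 24.2]), np.float64(53.0)]
80 outer [array([-1. ,  2.4]), array([62.6, 63.8]), np.float64(129.6)]
80 hole [array([-0.3,  2.6]), array([58.3, 59.1]), np.float64(39.1)]
100 outer [array([1.3, 1.5]), array([102.6, 103.4]), np.float64(55.7)]
100 hole [array([-0.3,  2.7]), array([57.7, 58.5]), np.float64(62.9)]
```

View pics/k2.png

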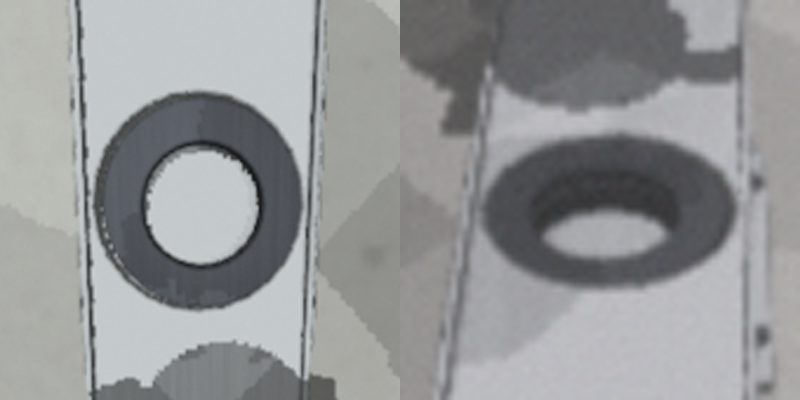

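The last picture shows the thin ring filling the mouth at (200,200) in the left crop and (610,210) in the right, with no raised rim. Its outer size of 103 mm on the 22 mm plane corresponds to 100 mm at z = 30 mm. One numeric cross-check from the side view, then I'll hand in.

```bash
python3 - <<'E'
from h import *
c=env.camera("side")
for thr in(90,100,110):
  for p,par in rings(c["color"],(280,203,332,243),thr):
    w=np.array([onz(c,*q,.030)[:2] for q in p]); w=np.c_[(w-mouth)@ex,(w-mouth)@ey]*1000
    print(thr,par,w.min(0).round(1),w.max(0).round(1))
E
```

```text
90 -1 [-45.8 -48. ] [51.  46.2]
90 0 [-24.1 -37.6] [30.3  2.7]
100 -1 [-46.4 -48. ] [53.2 46.3]
100 1 [-23.9 -37.6] [28.1 -1.1]
110 -1 [-48.1 -48. ] [53.2 46.3]
110 1 [-23.9 -37.5] [28.1 -1.1]
```

On the z = 30 mm plane the outline runs from -48 to +46 mm along the deck, so it is flat and centred; a rim raised 10 mm would shift it by more than 10 mm.

```bash
python3 -c "
from workcell import env
print(env.hand_in())"
```

```text
the job is handed in; nothing more can be done
None
```

Both rings were pushed into the tube and measure flat there, the thick one at the bottom and the thin one on top; the bystanders were not touched, and the job was handed in about 32 s into the 72 s allowed.

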